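# Fill the gaps in the mandarin crate, then hold its lid down for strapping

## Task

Fill the two empty cups of the green crate with mandarins from the spares strip, leaving the third spare where it is and the pliers, strap roll and bottle alone. Then pick up the yellow lid by its handle, set it squarely on the crate, fully home, and press it down with a steady push of about 10 N so that a colleague can strap it. Finish while still holding the lid pressed down: do not let go.

Things in the scene. Friction and masses are not known exactly. Their poses are not given: they have to be found in the camera images.
- crate: green slotted plastic fruit crate, 280 (its x) x 150 (its y) x 80 mm high, walls 4 mm, open on top, fixed on the bench by four steel corners. Origin: centre of its underside, on the bench; z up. In it a fixed purple tray, top 30 mm above the bench, with six round cups 36 mm wide in two rows of three: 80 mm apart along x, 64 mm along y; two of the six, never the same, start empty
- crate_rim (a point): centre of the crate's mouth, 80 mm above the bench, at the level of the rim; axes as the crate
- cup0 (a point): crate cup at crate x = -80, y = -32 mm: where the centre of a fruit seated in it lies, 48.8 mm above the bench
- cup1 (a point): crate cup at crate x = +0, y = -32 mm: where the centre of a fruit seated in it lies, 48.8 mm above the bench
- cup2 (a point): crate cup at crate x = +80, y = -32 mm: where the centre of a fruit seated in it lies, 48.8 mm above the bench
- cup3 (a point): crate cup at crate x = -80, y = +32 mm: where the centre of a fruit seated in it lies, 48.8 mm above the bench
- cup4 (a point): crate cup at crate x = +0, y = +32 mm: where the centre of a fruit seated in it lies, 48.8 mm above the bench
- cup5 (a point): crate cup at crate x = +80, y = +32 mm: where the centre of a fruit seated in it lies, 48.8 mm above the bench
- fruit0: orange-yellow mandarin already in one of the crate's cups, ball of 52 mm, 75 g; origin: its centre (axes meaningless)
- fruit1: orange-yellow mandarin already in one of the crate's cups, ball of 52 mm, 75 g; origin: its centre (axes meaningless)
- fruit2: orange-yellow mandarin already in one of the crate's cups, ball of 52 mm, 75 g; origin: its centre (axes meaningless)
- fruit3: orange-yellow mandarin already in one of the crate's cups, ball of 52 mm, 75 g; origin: its centre (axes meaningless)
- spare0: orange mandarin, a spare, ball of 52 mm, 60 to 100 g; sits in a cup of the spares strip at the start; origin: its centre (axes meaningless)
- spare1: orange mandarin, a spare, ball of 52 mm, 60 to 100 g; sits in a cup of the spares strip at the start; origin: its centre (axes meaningless)
- spare2: orange mandarin, a spare, ball of 52 mm, 60 to 100 g; sits in a cup of the spares strip at the start; origin: its centre (axes meaningless)
- strip: purple strip of fruit tray, fixed to the bench, 194 (its x) x 64 (its y) x 16 mm high, with three cups 36 mm wide in a row along x, 62 mm apart, one spare in each; origin: centre of its underside, on the bench
- well0 (a point): cup of the spares strip at strip x = -62 mm: where the centre of a fruit sitting in it lies, 34.8 mm above the bench
- well1 (a point): cup of the spares strip at strip x = +0 mm: where the centre of a fruit sitting in it lies, 34.8 mm above the bench
- well2 (a point): cup of the spares strip at strip x = +62 mm: where the centre of a fruit sitting in it lies, 34.8 mm above the bench
- lid: loose yellow lid of the crate, 200 to 310 g: plate 280 (its x) x 150 (its y) x 4 mm, bow handle on top. Origin: centre of the plate's underside; z up. Four lugs 10 mm thick reach 10 mm below it at x +-128, y +-63 mm and fit inside the crate with 3 mm play; at first it stands on them on the bench. Home: plate on the rim, origin at the centre of the crate's mouth, long sides matching
- lid_handle (a point): middle of the lid handle's grip bar, on the lid's centre, 30 mm above the plate's underside. The bar runs along the lid's y: 16 mm wide (along x), 16 mm high, 100 mm long, standing on a foot at each end (y = +-44 mm); 18 mm of air between the plate's top and the bar
- pliers: blue and black strapping pliers lying on the bench, about 210 x 50 x 34 mm; bystander; origin: underside, near the middle
- strap_roll: blue roll of strap lying flat, 110 mm across, 18 mm high; bystander; origin: centre of its underside
- spray: white bottle with red cap, 64 mm across, 170 mm high, upright; bystander; origin: centre of its underside
Not all that is in view belongs to the job. What is shaped like the fruit1 but pink is not meant. Leave any turquoise look-alike of the fruit2 alone.

How it is judged (in metres and radians):
On the way, in this order (a step that is already met when the one before it is completed fails the run):
1. all six cups of the crate hold a mandarin (distance between any of fruit0, fruit1, fruit2, fruit3, spare0, spare1, spare2 and cup0 below 0.01 m and distance between any of fruit0, fruit1, fruit2, fruit3, spare0, spare1, spare2 and cup1 below 0.01 m and distance between any of fruit0, fruit1, fruit2, fruit3, spare0, spare1, spare2 and cup2 below 0.01 m and distance between any of fruit0, fruit1, fruit2, fruit3, spare0, spare1, spare2 and cup3 below 0.01 m and distance between any of fruit0, fruit1, fruit2, fruit3, spare0, spare1, spare2 and cup4 below 0.01 m and distance between any of fruit0, fruit1, fruit2, fruit3, spare0, spare1, spare2 and cup5 below 0.01 m), for 0.2 s.
2. the lid sits home on the crate and is pressed on it with 6 to 20 N, steadily for 1 s (distance between lid and crate_rim below 0.007 m and angle between the x axis of lid and the x axis of crate, either way round below 0.05 rad and angle between lid's own z axis and vertical below 0.03 rad and contact force between lid and crate between 6 and 20 N and contact force between any of the fingers, the arm and lid above 2 N), for 1 s.
At the end, for the whole second after the job is handed in: For the last second the robot keeps the lid pressed on the crate with 6 to 20 N (push plus lid weight), within 7 mm of the mouth's centre, 0.05 rad of square and 0.03 rad of level; every cup holds a mandarin and one spare is still in the strip, each within 10 mm of its seat (all of step 1 and all of step 2 and (distance between any of spare0, spare1, spare2 and well0 below 0.01 m or distance between any of spare0, spare1, spare2 and well1 below 0.01 m or distance between any of spare0, spare1, spare2 and well2 below 0.01 m)); the arm keeps its last pose, push and grip.
It fails at once if the strapping pliers is moved more than 25 mm or tipped over (distance of pliers from where it was at the start of the episode above 0.025 m or angle between pliers's own z axis and vertical above 0.3 rad).
It fails at once if the strap roll is moved more than 25 mm or tipped over (distance of strap_roll from where it was at the start of the episode above 0.025 m or angle between strap_roll's own z axis and vertical above 0.3 rad).
It fails at once if the bottle is moved more than 25 mm or tipped over (distance of spray from where it was at the start of the episode above 0.025 m or angle between spray's own z axis and vertical above 0.3 rad).
It also fails if it takes over 72 s, if anything falls off the work surface, if the arm or the gripper's body presses on something with over 40 N, if the wrist force passes 120 N, or if a joint passes its speed limit or range.

## Robot

A 7-joint arm with a two-finger parallel gripper is mounted at the origin on the work surface. World frame = base frame: x ahead of the robot, y to its left, z up, the work surface at z = 0. Lengths are in mm, angles in degrees, forces in N, time in s.
With the tool pointing down it reaches from about 425 to 925 mm from the base axis. Payload 6.8 kg.
Tool frame: the origin (TCP) lies at the very end of the fingers, on their centre line; the grasp point (between the pads) lies 19 mm behind it; y points along the fingers, x is the direction in which the jaws open and shut, and the axes are right-handed (so a half turn about y gives the same grasp; the last joint's range is limited). The gripper opens to 85 mm and grips with 20 to 120 N. Pads are 22 mm wide; open, the fingers measure 114 mm over their backs; the gripper's body (76 mm by 85 mm) begins 54 mm behind the grasp point. The pads swing forward as they close: fully open they stand 13 mm farther back than shut.
Start: joints at [-79.819, 27.33, 1.283, 89.118, -0.659, 63.558, -4.761], TCP at [190.295, 647.638, 231.308] pointing down, gripper open.
Joint ranges: [-169.35, 169.35], [-19.33, 120.38], [-80.79, 83.38], [13.8, 139.57], [-78.32, 258.32], [9.67, 109.79], [-169.56, 169.56]. Speed limits (degrees/s): [136.94, 136.94, 180, 180, 180, 180, 180].

## Interface

Orientations are given as a 3x3 rotation matrix whose columns are the frame's x, y, z axes.
In Python, from plant import sense, vision, workorder, spotter gives the robot as it stands. The module is installed in compiled form; this text tells all that it offers.
- The arm moves only by the tool move_arm, never from a script. Its argument "steps" is text: rows parted by semicolons, each of 6 numbers parted by spaces: the shift along the tool's x, y, z in m, then the turn, a rotation vector about the tool's x, y, z in degrees. A call has 1 to 12 rows; each row shifts and turns the commanded pose from where the row before left it, along the tool's axes as they then stand; what a row does not reach is not made up. A row lasts 1/8 s, in which the tool goes at most 62.5 mm and 10.7 degrees, less where a joint would pass 70% of its speed; a pose out of reach is approached as far as the arm can. A call is refused whole if a number of a shift passes 0.0625 or a number of a turn 10.7, either way. A call with a gripper value outside its range is refused whole. "hand" is the closure in counts, from 0 (fully open) to 255 (shut), set as the call begins (left out, the last holds). The fingers move at their own pace and stop on an object; the grip force is fixed at half the most. Time passes only in rows, so rows that do not move let the fingers close. It gives the time, the measured TCP pose, the force and the opening at its end, in the units of the state.
- sense(): the state, without advancing time (a new reading comes with each control period).
- vision.snapshot(name): name is "scene" or "top" or "wrist"; returns a dict with "img" (384x512x3 uint8, red, green, blue), "z_map" (384x512 float32, mm along the optical axis (not along the pixel's ray), 0 where there is no reading), "intrinsics" (3x3 intrinsics, pixels), "R" (3x3) and "t" (3): a world point X has camera coordinates R X + t. Camera axes: x right, y down, z forward; pixel columns grow to the right and rows downward; lengths in mm; the calibration is good to about 2 mm. A picture is of the moment at which its call begins.
- workorder.hand_in(): hands the job in, once; it reports no verdict.
Trained networks look in the newest picture that a camera, given by its name, has taken for a name from the list of things; names that differ only in an ending like _2 or _b are one class to them, and where a whole thing is asked for, a point or a joint stands for the part that bears it (a point fixed in the world has none). Each returns a list of dicts, best first, with "p" (0 to 1); they miss things now and then, are a little off and sometimes report something else, mostly with a low value. They report only what shows in the picture. A call takes as long as a camera call. They do not tell look-alikes from the thing itself.
- spotter.regions_of(target, camera): "mask" (384x512 bool, what is visible of it) and "extent" ([left, top, width, height] in pixels, round what is visible of it).
The state is a dict: "clock": time; "joint_pos": joint angles; "qd": joint speeds; "tau": joint torques, N m; "position": TCP position; "tcp_rot": TCP orientation; "wrist_force": force on the tool from outside, world axes, zero at the start; "torque": the same for the moment, N m; "width": finger opening in mm.
Only numpy, scipy, OpenCV 4.12 (cv2) and the standard library are available. Lean on these libraries where they do the work, as an engineer would, in place of code of your own. Each camera call takes 0.05 s, during which the arm holds its last target. There are 200 camera calls.

## Working session

There is one attempt and no reset: what is moved stays moved. The work goes in short steps, Python scripts to look and compute and a tool call to move; the robot and the scene stay as the last step left them, time stands still between calls to the robot, and variables do not carry over. Pictures are saved under pics/ and viewed, about 8 in all and at most 12, crops included, and the job is handed in when it is done.

Besides the shell and the picture viewer there is one more tool, called after "Emit:" as name(argument=value, ...) on one line, values as JSON. move_arm: Moves the arm, as the interface text tells. Its arguments: {"type":"object","properties":{"steps":{"type":"string"},"hand":{"type":"number"}},"required":["steps"]}

```bash
mkdir -p pics; python3 - <<'E'
from plant import sense, vision, workorder, spotter
import cv2, numpy as np
s=sense(); print(s['clock'],s['position'],np.round(s['tcp_rot'],3).tolist(),s['wrist_force'],s['width'])
ims=[]
for c in('scene','top'):
    v=vision.snapshot(c); np.savez(f'{c}.npz',**v); ims.append(v['img'])
    print(c,np.round(v['intrinsics'],1).tolist(),np.round(v['R'],3).tolist(),np.round(v['t'],1))
    cv2.imwrite(f'pics/{c}0.png',v['img'][:,:,::-1])
E
```

```text
0.0 [190.11137067 647.03676855 230.34870292] [[0.282, -0.0, -0.959], [0.959, -0.002, 0.282], [-0.002, -1.0, -0.0]] [-0.58616279  0.09484526  0.11573069] 85.13901391117655
scene [[416.5, 0.0, 252.5], [0.0, 416.5, 198.5], [0.0, 0.0, 1.0]] [[0.304, 0.953, -0.015], [0.823, -0.27, -0.499], [-0.48, 0.139, -0.866]] [-217.7 -430.6 1619.8]
top [[435.4, 0.0, 255.4], [0.0, 435.4, 191.7], [0.0, 0.0, 1.0]] [[0.03, -1.0, 0.002], [-0.989, -0.03, -0.148], [0.148, 0.003, -0.989]] [  40.   616.4 1209. ]
```

View pics/top0.png

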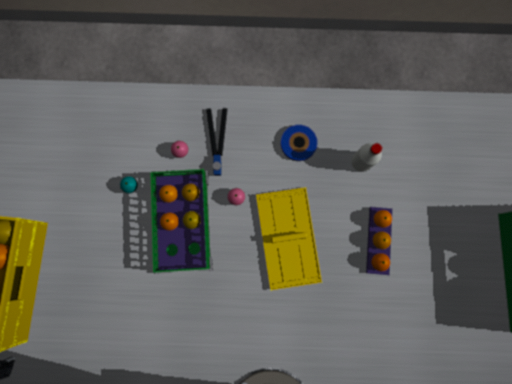

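View pics/scene0.png

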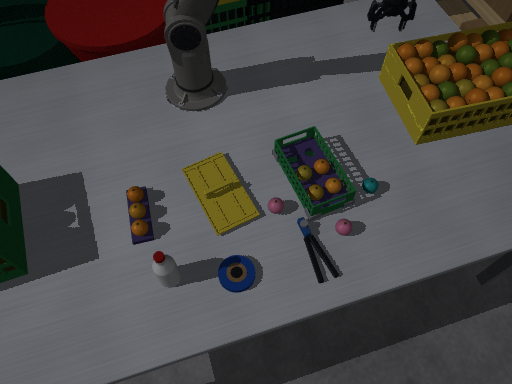

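The top view shows the crate at (180,220), with its two near cups empty at (171,249) and (195,249). The lid is at (288,238), and the strip at (380,240) holds its three spares at rows 217, 240 and 262. The pink and turquoise balls, pliers, roll and bottle are clear of these.

```bash
cat > h.py <<'E'
from plant import sense, vision, workorder, spotter
import cv2, numpy as np
from scipy.optimize import least_squares
def cloud(v,mask=None):
    z=v['z_map'];ok=z>0
    if mask is not None: ok&=mask
    r,c=np.nonzero(ok);d=z[r,c];P=np.linalg.inv(v['intrinsics'])@np.stack([c,r,np.ones_like(c)])*d
    return (v['R'].T@(P-v['t'][:,None])).T
def rect(P):
    (c,s,a)=cv2.minAreaRect(P[:,:2].astype(np.float32))
    if s[0]<s[1]: a+=90;s=s[::-1]
    return np.round(c,1),np.round(s,1),round((a+90)%180-90,2)
def ball(P,r=26):
    f=least_squares(lambda c:np.linalg.norm(P-c,axis=1)-r,P.mean(0)-[0,0,15],loss='soft_l1',f_scale=2)
    return np.round(f.x,1),round(float(np.abs(f.fun).mean()),2)
E
python3 - <<'E'
from h import *
for c in('top','scene'):
    v=vision.snapshot(c); 
    for n in('crate','lid','strip','spare0','fruit0','pliers','strap_roll','spray'):
        for o in spotter.regions_of(n,c):
            if o['p']<.3: continue
            m=cv2.erode(o['mask'].astype(np.uint8),np.ones((3,3)))>0 if n in('spare0','fruit0') else o['mask']
            P=cloud(v,m)
            if len(P)<10: continue
            if n=='crate': P=P[abs(P[:,2]-80)<8]
            if n=='lid': P=P[abs(P[:,2]-14)<6]
            if n=='strip': P=P[abs(P[:,2]-16)<5]
            if len(P)<10: continue
            q=ball(P) if n in('spare0','fruit0') else rect(P)
            print(c,n,round(o['p'],2),o['extent'],len(P),np.round(np.median(P[:,2]),1),*q)
E
```

```text
top crate 0.96 [148.6, 169.5, 64.6, 105.6] 489 80.0 [526.  269.6] [280.1 150.1] 5.28
top lid 0.87 [254.9, 189.3, 65.5, 97.8] 4585 14.6 [488.6 -40.5] [280.4 150.1] 10.24
top strip 0.95 [364.5, 209.7, 27.0, 67.2] 579 16.1 [ 488.3 -306. ] [191.5  66.8] -3.31
top spare0 0.77 [370.4, 232.0, 17.1, 16.4] 182 54.8 [ 488.4 -306.7   34.9] 1.42
top spare0 0.61 [374.4, 209.2, 18.0, 18.2] 199 54.7 [ 550.5 -309.2   34.3] 1.44
top spare0 0.53 [372.6, 252.4, 19.2, 18.7] 187 55.4 [ 426.4 -302.    34.7] 1.57
top fruit0 0.75 [158.9, 212.6, 20.1, 16.7] 203 69.1 [523.3 302.   49. ] 1.4
top fruit0 0.7 [118.4, 176.5, 20.4, 16.9] 175 46.5 [628.5 430.9  26.3] 1.54
top fruit0 0.68 [227.4, 186.5, 17.7, 15.7] 179 46.4 [602.9 114.9  26.3] 1.68
top fruit0 0.64 [160.9, 185.1, 18.1, 18.0] 173 70.1 [602.6 310.   49.4] 1.48
top fruit0 0.64 [182.1, 207.4, 21.6, 21.4] 180 69.8 [528.9 238.4  48.8] 1.46
top fruit0 0.54 [171.4, 141.4, 18.6, 19.2] 169 46.7 [739.4 288.7  26.1] 1.66
top fruit0 0.53 [181.9, 183.1, 21.1, 14.3] 174 69.7 [607.8 245.5  49.1] 1.63
top pliers 0.7 [206.4, 108.4, 21.2, 68.9] 671 14.8 [772.2 174.4] [2
[... 1088 characters left out ...]
 [626.1 428.6  25.9] 1.8
scene fruit0 0.57 [296.4, 161.0, 18.5, 21.1] 133 66.9 [526.6 237.3  49.3] 1.73
scene fruit0 0.52 [324.5, 179.1, 13.2, 14.1] 120 67.9 [600.6 307.5  48.7] 1.8
scene fruit0 0.46 [314.2, 158.4, 17.4, 14.9] 132 66.8 [520.7 299.3  49.6] 1.89
scene fruit0 0.46 [337.3, 216.2, 19.4, 21.1] 149 46.1 [737.7 288.   26.6] 1.48
scene pliers 0.96 [294.9, 215.6, 42.9, 67.2] 854 13.4 [771.7 183.9] [211.2  68.9] 1.14
scene strap_roll 0.89 [219.3, 255.3, 35.8, 37.6] 1104 18.9 [775.4 -70.6] [113.5 105.7] 72.17
scene strap_roll 0.66 [273.8, 126.4, 84.3, 92.4] 3501 31.8 [505.7 283.1] [329.6 196.1] 5.42
scene spray 0.66 [152.7, 251.1, 26.5, 37.9] 711 111.9 [ 708.3 -276.4] [114.   59.7] 43.6
```

```bash
cat > plan.py <<'E'
import sys,numpy as np
from plant import sense
# args: x,y,z,jawdeg,rows ...   z/angles absolute, starting from the measured pose
s=sense(); p=s['position'].copy(); R=s['tcp_rot']; a=np.degrees(np.arctan2(R[1,0],R[0,0]))
print(round(s['clock'],2),np.round(p,1),'jaw',round(a,2),'tilt',np.round(R[:,1],4),'F',np.round(s['wrist_force'],1),'w',round(s['width'],1))
for w in sys.argv[1:]:
    x,y,z,b,n=map(float,w.split(','));n=int(n)
    q=np.array([x,y,z]);d=(q-p)/n;da=(b-a)/n
    for i in range(n):
        t=np.radians(a);X=np.array([np.cos(t),np.sin(t),0]);Z=np.array([-np.sin(t),np.cos(t),0])
        print(f'{d@X/1000:.4f} {-d[2]/1000:.4f} {d@Z/1000:.4f} 0 {-da:.1f} 0;',end=' ')
        a+=da
    p=q; print()
E
python3 plan.py 430,320,230,80,8 480,60,230,86.7,5 425.8,-303.2,140,86.7,8 425.8,-303.2,60,86.7,3 
```

```text
1.0 [190.3 647.6 231.3] jaw 73.62 tilt [ 0.e+00  1.e-04 -1.e+00] F [ 0.1 -0.9 -0. ] w 85.1
-0.0308 0.0002 -0.0403 0 -0.8 0; -0.0314 0.0002 -0.0399 0 -0.8 0; -0.0320 0.0002 -0.0394 0 -0.8 0; -0.0325 0.0002 -0.0390 0 -0.8 0; -0.0330 0.0002 -0.0385 0 -0.8 0; -0.0336 0.0002 -0.0380 0 -0.8 0; -0.0341 0.0002 -0.0376 0 -0.8 0; -0.0346 0.0002 -0.0371 0 -0.8 0; 
-0.0495 -0.0000 -0.0189 0 -1.3 0; -0.0499 -0.0000 -0.0177 0 -1.3 0; -0.0503 -0.0000 -0.0165 0 -1.3 0; -0.0507 -0.0000 -0.0154 0 -1.3 0; -0.0510 -0.0000 -0.0142 0 -1.3 0; 
-0.0457 0.0112 0.0042 0 0.0 0; -0.0457 0.0112 0.0042 0 0.0 0; -0.0457 0.0112 0.0042 0 0.0 0; -0.0457 0.0112 0.0042 0 0.0 0; -0.0457 0.0112 0.0042 0 0.0 0; -0.0457 0.0112 0.0042 0 0.0 0; -0.0457 0.0112 0.0042 0 0.0 0; -0.0457 0.0112 0.0042 0 0.0 0; 
0.0000 0.0267 0.0000 0 0.0 0; 0.0000 0.0267 0.0000 0 0.0 0; 0.0000 0.0267 0.0000 0 0.0 0;
```

Emit:
move_arm(steps="-0.031 0 -0.040 0 -0.8 0; -0.031 0 -0.040 0 -0.8 0; -0.032 0 -0.039 0 -0.8 0; -0.033 0 -0.039 0 -0.8 0; -0.033 0 -0.038 0 -0.8 0; -0.034 0 -0.038 0 -0.8 0; -0.034 0 -0.038 0 -0.8 0; -0.035 0 -0.037 0 -0.8 0; -0.050 0 -0.019 0 -1.3 0; -0.050 0 -0.018 0 -1.3 0; -0.050 0 -0.016 0 -1.3 0; -0.050 0 -0.015 0 -1.3 0", hand=0)

```text
clock: 2.5
position: [468.7, 110.0, 231.7]
tcp_rot: [[0.082, 0.001, -0.997], [0.997, 0.001, 0.082], [0.001, -1.0, -0.001]]
wrist_force: [0.5, -0.9, 0.4]
width: 85.5
```

```bash
python3 plan.py 425.8,-303.2,140,86.7,9 425.8,-303.2,80,86.7,2
```

```text
2.5 [468.7 110.  231.7] jaw 85.27 tilt [ 9.e-04  5.e-04 -1.e+00] F [ 0.5 -0.9  0.4] w 85.5
-0.0462 0.0102 0.0010 0 -0.2 0; -0.0461 0.0102 0.0011 0 -0.2 0; -0.0461 0.0102 0.0012 0 -0.2 0; -0.0461 0.0102 0.0014 0 -0.2 0; -0.0461 0.0102 0.0015 0 -0.2 0; -0.0461 0.0102 0.0016 0 -0.2 0; -0.0461 0.0102 0.0017 0 -0.2 0; -0.0461 0.0102 0.0019 0 -0.2 0; -0.0461 0.0102 0.0020 0 -0.2 0; 
0.0000 0.0300 0.0000 0 -0.0 0; 0.0000 0.0300 0.0000 0 -0.0 0;
```

Emit:
move_arm(steps="-0.046 0.010 0.001 0 -0.2 0; -0.046 0.010 0.001 0 -0.2 0; -0.046 0.010 0.001 0 -0.2 0; -0.046 0.010 0.0014 0 -0.2 0; -0.046 0.010 0.0014 0 -0.2 0; -0.046 0.010 0.0016 0 -0.2 0; -0.046 0.010 0.0018 0 -0.2 0; -0.046 0.010 0.002 0 0 0; -0.046 0.010 0.002 0 0 0; 0 0.03 0 0 0 0; 0 0.03 0 0 0 0; 0 0 0 0 0 0")

```text
clock: 4.0
position: [425.1, -299.7, 79.8]
tcp_rot: [[0.059, -0.004, -0.998], [0.998, 0.002, 0.059], [0.002, -1.0, 0.004]]
wrist_force: [-0.6, 0.0, -0.0]
width: 85.2
```

```bash
python3 plan.py 425.8,-303.2,19,86.7,3; python3 - <<'E'
from h import *
v=vision.snapshot('wrist'); cv2.imwrite('pics/w1.png',v['img'][:,:,::-1])
for o in spotter.regions_of('spare0','wrist'):
    P=cloud(v,cv2.erode(o['mask'].astype(np.uint8),np.ones((7,7)))>0)
    if len(P)>30: print(o['p'],o['extent'],*ball(P))
E
```

```text
4.0 [ 425.1 -299.7   79.8] jaw 86.61 tilt [-0.0037  0.0017 -1.    ] F [-0.6  0.  -0. ] w 85.2
-0.0012 0.0203 -0.0003 0 -0.0 0; -0.0012 0.0203 -0.0003 0 -0.0 0; -0.0012 0.0203 -0.0003 0 -0.0 0; 
0.73 [222.4, 256.3, 57.3, 63.2] [ 486.4 -306.5   35. ] 0.45
0.62 [216.4, 179.5, 68.0, 68.4] [ 424.4 -302.8   35.1] 0.43
```

View pics/w1.png

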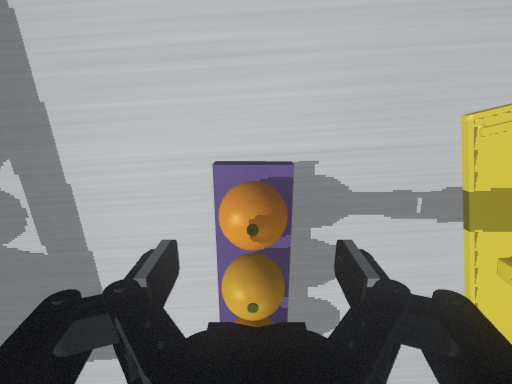

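The wrist view has the nearest spare at (252,215) and the middle one at (253,287), with the open fingers straddling the strip. I'm descending on the nearest one.

Emit:
move_arm(steps="-0.001 0.0203 0 0 0 0; -0.001 0.0203 0 0 0 0; -0.001 0.0203 0 0 0 0; 0 0 0 0 0 0")

```text
clock: 4.6
position: [426.5, -303.3, 20.8]
tcp_rot: [[0.059, -0.0, -0.998], [0.998, 0.0, 0.059], [0.0, -1.0, 0.0]]
wrist_force: [0.1, -0.8, 0.2]
width: 85.4
```

Emit:
move_arm(steps="0 0 0 0 0 0; 0 0 0 0 0 0; 0 0 0 0 0 0; 0 0 0 0 0 0; 0 0 0 0 0 0; 0 0 0 0 0 0; 0 -0.025 0 0 0 0; 0 -0.05 0 0 0 0; 0 -0.05 0 0 0 0; 0 0 0 0 0 0", hand=255)

```text
clock: 5.85
position: [428.6, -305.0, 149.5]
tcp_rot: [[0.059, 0.008, -0.998], [0.998, -0.003, 0.059], [-0.003, -1.0, -0.008]]
wrist_force: [-0.1, 0.2, -1.6]
width: 49.6
```

```bash
python3 plan.py 480,-40,190,50,6 442,294,190,5.2,7 442,294,110,5.2,4; python3 - <<'E'
from h import *
v=vision.snapshot('wrist'); cv2.imwrite('pics/w2.png',v['img'][:,:,::-1])
for o in spotter.regions_of('spare0','wrist'):
    P=cloud(v,cv2.erode(o['mask'].astype(np.uint8),np.ones((7,7)))>0)
    if len(P)>30: print(o['p'],o['extent'],*ball(P))
E
```

```text
5.85 [ 428.6 -305.   149.5] jaw 86.62 tilt [ 0.0078 -0.0032 -1.    ] F [-0.1  0.2 -1.6] w 49.6
0.0446 -0.0067 -0.0059 0 6.1 0; 0.0450 -0.0067 -0.0012 0 6.1 0; 0.0448 -0.0067 0.0036 0 6.1 0; 0.0442 -0.0067 0.0084 0 6.1 0; 0.0431 -0.0067 0.0130 0 6.1 0; 0.0414 -0.0067 0.0175 0 6.1 0; 
0.0331 -0.0000 0.0348 0 6.4 0; 0.0290 -0.0000 0.0383 0 6.4 0; 0.0245 -0.0000 0.0413 0 6.4 0; 0.0198 -0.0000 0.0438 0 6.4 0; 0.0148 -0.0000 0.0457 0 6.4 0; 0.0096 -0.0000 0.0471 0 6.4 0; 0.0043 -0.0000 0.0478 0 6.4 0; 
0.0000 0.0200 0.0000 0 0.0 0; 0.0000 0.0200 0.0000 0 0.0 0; 0.0000 0.0200 0.0000 0 0.0 0; 0.0000 0.0200 0.0000 0 0.0 0; 
0.92 [237.5, 295.4, 43.0, 22.3] [ 545.5 -310.1   35.4] 0.46
```

Emit:
move_arm(steps="0.045 -0.007 -0.006 0 6.1 0; 0.045 -0.007 -0.001 0 6.1 0; 0.045 -0.007 0.004 0 6.1 0; 0.044 -0.007 0.008 0 6.1 0; 0.043 -0.007 0.013 0 6.1 0; 0.041 -0.007 0.018 0 6.1 0; 0.033 0 0.035 0 6.4 0; 0.029 0 0.038 0 6.4 0; 0.025 0 0.041 0 6.4 0; 0.020 0 0.044 0 6.4 0; 0.015 0 0.046 0 6.4 0; 0.010 0 0.047 0 6.4 0")

```text
clock: 7.45
position: [444.0, 249.8, 185.9]
tcp_rot: [[0.98, -0.002, -0.198], [0.198, -0.002, 0.98], [-0.002, -1.0, -0.001]]
wrist_force: [0.7, 0.0, -1.0]
width: 49.1
```

```bash
python3 plan.py 442.3,293.9,160,5.2,2 442.3,293.9,90,5.2,3
```

```text
7.45 [444.  249.8 185.9] jaw 11.42 tilt [-0.0021 -0.0019 -1.    ] F [ 0.7  0.  -1. ] w 49.1
0.0035 0.0130 0.0218 0 3.1 0; 0.0024 0.0130 0.0219 0 3.1 0; 
0.0000 0.0233 0.0000 0 0.0 0; 0.0000 0.0233 0.0000 0 0.0 0; 0.0000 0.0233 0.0000 0 0.0 0;
```

Emit:
move_arm(steps="0.003 0.013 0.022 0 3.1 0; 0.002 0.013 0.022 0 3.1 0; 0 0.025 0 0 0 0; 0 0.025 0 0 0 0; 0 0 0 0 0 0; 0 0 0 0 0 0")

```text
clock: 8.2
position: [442.5, 292.7, 111.4]
tcp_rot: [[0.996, -0.0, -0.094], [0.094, -0.001, 0.996], [-0.0, -1.0, -0.001]]
wrist_force: [0.3, -0.0, -0.2]
width: 49.5
```

```bash
python3 plan.py 442.3,293.9,60,5.2,4; python3 - <<'E'
from h import *
v=vision.snapshot('wrist'); cv2.imwrite('pics/w3.png',v['img'][:,:,::-1])
for n in('fruit0','crate'):
  for o in spotter.regions_of(n,'wrist'):
    m=o['mask'] if n=='crate' else cv2.erode(o['mask'].astype(np.uint8),np.ones((7,7)))>0
    P=cloud(v,m)
    if n=='crate': P=P[abs(P[:,2]-80)<3]
    if len(P)>30: print(n,o['p'],o['extent'],*(rect(P) if n=='crate' else ball(P)))
E
```

```text
8.2 [442.5 292.7 111.4] jaw 5.4 tilt [-4.e-04 -6.e-04 -1.e+00] F [ 0.3 -0.  -0.2] w 49.5
-0.0000 0.0128 0.0003 0 0.1 0; -0.0000 0.0128 0.0003 0 0.1 0; -0.0000 0.0128 0.0003 0 0.1 0; -0.0000 0.0128 0.0003 0 0.1 0; 
fruit0 0.84 [323.9, 173.6, 66.0, 63.6] [521.3 301.1  49. ] 0.46
fruit0 0.79 [406.1, 245.2, 71.4, 59.7] [606.9 244.6  49. ] 0.52
fruit0 0.79 [413.7, 175.7, 84.2, 59.6] [601.  308.4  49. ] 0.5
fruit0 0.78 [333.2, 243.1, 43.4, 37.4] [526.8 237.2  49.1] 0.44
fruit0 0.69 [362.8, 340.4, 40.0, 43.6] [601.7 114.7  26.4] 0.59
fruit0 0.69 [471.2, 12.6, 39.4, 72.0] [627.  430.6  26.6] 0.58
crate 0.71 [165.1, 135.7, 344.2, 205.7] [518.9 268.5] [270.5 151.4] 5.24
```

View pics/w3.png

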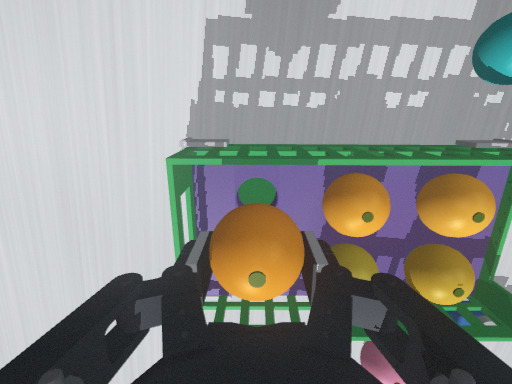

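The held spare is at (257,250), the first empty cup at (257,192), and the crate walls and neighbouring fruit are clear of the fingers. Next I lower it into cup3.

Emit:
move_arm(steps="-0.001 0.02 0 0 0.1 0; 0 0.02 -0.0005 0 0 0; 0 0.02 0 0 0 0; 0 0.007 0 0 0 0; 0 0.004 0 0 0 0; 0 0.003 0 0 0 0; 0 0 0 0 0 0; 0 0 0 0 0 0")

```text
clock: 9.35
position: [441.7, 292.6, 37.8]
tcp_rot: [[0.996, 0.0, -0.093], [0.093, 0.0, 0.996], [0.0, -1.0, 0.0]]
wrist_force: [-0.5, 0.3, 0.2]
width: 49.4
```

Emit:
move_arm(steps="0 0.002 0 0 0 0; 0 0 0 0 0 0; 0 0 0 0 0 0")

```text
clock: 9.72
position: [442.4, 292.8, 36.0]
tcp_rot: [[0.996, 0.002, -0.093], [0.093, 0.001, 0.996], [0.002, -1.0, 0.001]]
wrist_force: [1.4, -0.4, 5.1]
width: 49.1
```

Emit:
move_arm(steps="0 0 0 0 0 0; 0 0 0 0 0 0; 0 0 0 0 0 0; 0 0 0 0 0 0", hand=75)

```text
clock: 10.22
position: [441.4, 292.4, 35.3]
tcp_rot: [[0.996, -0.0, -0.093], [0.093, -0.0, 0.996], [-0.0, -1.0, -0.0]]
wrist_force: [0.1, 0.2, -0.5]
width: 60.4
```

Emit:
move_arm(steps="0 -0.02 0 0 0 0; 0 -0.04 0 0 0 0; 0 -0.05 0 0 0 0; 0 -0.045 0 0 0 0")

```text
clock: 10.72
position: [441.5, 292.3, 191.9]
tcp_rot: [[0.996, 0.0, -0.093], [0.093, -0.0, 0.996], [0.0, -1.0, -0.0]]
wrist_force: [-0.1, 1.2, 0.4]
width: 60.3
```

```bash
python3 plan.py 480,40,170,45,5 486.5,-306.5,140,86.7,7; python3 - <<'E'
from h import *
v=vision.snapshot('wrist'); 
for n in('spare0','fruit0'):
  for o in spotter.regions_of(n,'wrist'):
    P=cloud(v,cv2.erode(o['mask'].astype(np.uint8),np.ones((7,7)))>0)
    if len(P)>30 : print(n,round(o['p'],2),o['extent'],*ball(P))
E
```

```text
10.72 [441.5 292.3 191.9] jaw 5.32 tilt [ 1.e-04 -0.e+00 -1.e+00] F [-0.1  1.2  0.4] w 60.3
0.0030 0.0044 -0.0509 0 -7.9 0; -0.0041 0.0044 -0.0509 0 -7.9 0; -0.0110 0.0044 -0.0498 0 -7.9 0; -0.0178 0.0044 -0.0478 0 -7.9 0; -0.0243 0.0044 -0.0449 0 -7.9 0; 
-0.0343 0.0043 -0.0357 0 -6.0 0; -0.0379 0.0043 -0.0319 0 -6.0 0; -0.0410 0.0043 -0.0278 0 -6.0 0; -0.0436 0.0043 -0.0234 0 -6.0 0; -0.0458 0.0043 -0.0187 0 -6.0 0; -0.0475 0.0043 -0.0139 0 -6.0 0; -0.0487 0.0043 -0.0089 0 -6.0 0; 
spare0 0.6 [234.6, 156.6, 43.7, 48.6] [441.4 293.9  49.1] 0.46
spare0 0.22 [194.3, 130.6, 296.7, 151.1] [509.7 276.8  39.3] 77.19
fruit0 0.79 [372.1, 212.3, 49.9, 42.4] [606.8 244.6  48.9] 0.51
fruit0 0.75 [306.9, 211.7, 40.4, 35.9] [526.8 237.1  49.2] 0.45
fruit0 0.63 [377.8, 158.3, 53.9, 48.4] [600.9 308.5  48.9] 0.54
fruit0 0.62 [308.2, 156.8, 48.8, 45.3] [521.2 301.2  49. ] 0.47
fruit0 0.51 [194.7, 128.9, 297.0, 150.3] [512.7 277.3  38.8] 76.88
```

Seated at (441.4, 293.9, 49.1). Next is the middle spare.

Emit:
move_arm(steps="0.003 0.004 -0.051 0 -7.9 0; -0.004 0.004 -0.051 0 -7.9 0; -0.011 0.004 -0.050 0 -7.9 0; -0.018 0.004 -0.048 0 -7.9 0; -0.024 0.004 -0.045 0 -7.9 0; -0.034 0.004 -0.036 0 -6 0; -0.038 0.004 -0.032 0 -6 0; -0.041 0.004 -0.028 0 -6 0; -0.044 0.004 -0.023 0 -6 0; -0.046 0.004 -0.019 0 -6 0; -0.048 0.004 -0.014 0 -6 0; -0.049 0.004 -0.009 0 -6 0", hand=0)

```text
clock: 12.38
position: [485.8, -309.3, 140.6]
tcp_rot: [[0.052, -0.002, -0.999], [0.999, 0.001, 0.052], [0.001, -1.0, 0.002]]
wrist_force: [0.5, 0.3, 0.0]
width: 85.6
```

Emit:
move_arm(steps="0 0 0 0 0 0; 0 0 0 0 0 0")

```text
clock: 12.62
position: [485.9, -307.5, 141.0]
tcp_rot: [[0.056, -0.002, -0.998], [0.998, 0.002, 0.056], [0.002, -1.0, 0.002]]
wrist_force: [-0.1, 0.7, -0.6]
width: 85.2
```

```bash
python3 plan.py 487,-306.7,80,86.7,2  487,-306.7,20,86.7,3; python3 - <<'E'
from h import *
v=vision.snapshot('wrist'); 
for n in('spare0',):
  for o in spotter.regions_of(n,'wrist'):
    P=cloud(v,cv2.erode(o['mask'].astype(np.uint8),np.ones((7,7)))>0)
    if len(P)>30 : print(n,round(o['p'],2),o['extent'],*ball(P))
E
```

```text
12.62 [ 485.9 -307.5  141. ] jaw 86.77 tilt [-0.0023  0.0017 -1.    ] F [-0.1  0.7 -0.6] w 85.2
0.0004 0.0305 -0.0005 0 0.0 0; 0.0004 0.0305 -0.0005 0 0.0 0; 
0.0000 0.0200 0.0000 0 -0.0 0; 0.0000 0.0200 0.0000 0 -0.0 0; 0.0000 0.0200 0.0000 0 -0.0 0; 
spare0 0.79 [231.4, 222.9, 51.7, 55.4] [ 548.2 -310.2   35. ] 0.45
spare0 0.59 [232.9, 165.2, 50.6, 55.0] [ 486.2 -306.5   35.1] 0.45
```

Emit:
move_arm(steps="0.0005 0.03 0 0 0 0; 0.0005 0.03 0 0 0 0; 0 0.03 0 0 0 0; 0 0.02 0 0 0 0; 0 0.01 0 0 0 0; 0 0 0 0 0 0")

```text
clock: 13.48
position: [486.8, -307.0, 22.2]
tcp_rot: [[0.055, -0.0, -0.998], [0.998, 0.0, 0.055], [0.0, -1.0, 0.0]]
wrist_force: [0.1, 0.0, -0.4]
width: 85.6
```

Emit:
move_arm(steps="0 0 0 0 0 0; 0 0 0 0 0 0; 0 0 0 0 0 0; 0 0 0 0 0 0; 0 0 0 0 0 0; 0 0 0 0 0 0; 0 -0.025 0 0 0 0; 0 -0.05 0 0 0 0; 0 -0.05 0 0 0 0; 0 -0.02 0 0 0 0; 0 0 0 0 0 0", hand=255)

```text
clock: 14.85
position: [487.8, -308.0, 169.3]
tcp_rot: [[0.055, 0.004, -0.998], [0.998, -0.001, 0.055], [-0.001, -1.0, -0.004]]
wrist_force: [-0.1, 0.2, -0.9]
width: 48.8
```

```bash
python3 plan.py 490,0,180,40,6 447.4,229.5,170,5.25,6
```

```text
14.85 [ 487.8 -308.   169.3] jaw 86.82 tilt [ 0.004  -0.0013 -1.    ] F [-0.1  0.2 -0.9] w 48.8
0.0513 -0.0018 0.0025 0 7.8 0; 0.0505 -0.0018 0.0094 0 7.8 0; 0.0487 -0.0018 0.0162 0 7.8 0; 0.0461 -0.0018 0.0226 0 7.8 0; 0.0426 -0.0018 0.0287 0 7.8 0; 0.0383 -0.0018 0.0342 0 7.8 0; 
0.0191 0.0017 0.0339 0 5.8 0; 0.0156 0.0017 0.0356 0 5.8 0; 0.0120 0.0017 0.0370 0 5.8 0; 0.0082 0.0017 0.0380 0 5.8 0; 0.0043 0.0017 0.0387 0 5.8 0; 0.0004 0.0017 0.0389 0 5.8 0;
```

Emit:
move_arm(steps="0.051 -0.002 0.003 0 7.8 0; 0.051 -0.002 0.009 0 7.8 0; 0.049 -0.002 0.016 0 7.8 0; 0.046 -0.002 0.023 0 7.8 0; 0.043 -0.002 0.029 0 7.8 0; 0.038 -0.002 0.034 0 7.8 0; 0.019 0.002 0.034 0 5.8 0; 0.016 0.002 0.036 0 5.8 0; 0.012 0.002 0.037 0 5.8 0; 0.008 0.002 0.038 0 5.8 0; 0.004 0.002 0.039 0 5.8 0; 0 0.002 0.039 0 5.8 0")

```text
clock: 16.35
position: [444.1, 232.3, 166.1]
tcp_rot: [[0.996, -0.001, -0.088], [0.088, -0.001, 0.996], [-0.002, -1.0, -0.001]]
wrist_force: [0.1, -0.3, -0.9]
width: 49.7
```

Emit:
move_arm(steps="0 0.02 0 0 0 0; 0 0.02 0 0 0 0; 0 0 0 0 0 0; 0 0 0 0 0 0")

```text
clock: 16.85
position: [445.3, 231.1, 127.4]
tcp_rot: [[0.996, -0.0, -0.09], [0.09, -0.0, 0.996], [-0.0, -1.0, -0.0]]
wrist_force: [0.0, 0.2, 0.0]
width: 49.5
```

```bash
python3 plan.py 447.4,229.5,37,5.25,6
```

```text
16.85 [445.3 231.1 127.4] jaw 5.19 tilt [-2.e-04 -5.e-04 -1.e+00] F [0.  0.2 0. ] w 49.5
0.0003 0.0151 -0.0003 0 -0.0 0; 0.0003 0.0151 -0.0003 0 -0.0 0; 0.0003 0.0151 -0.0003 0 -0.0 0; 0.0003 0.0151 -0.0003 0 -0.0 0; 0.0003 0.0151 -0.0003 0 -0.0 0; 0.0003 0.0151 -0.0003 0 -0.0 0;
```

Emit:
move_arm(steps="0.002 0.015 -0.002 0 0 0; 0 0.02 0 0 0 0; 0 0.02 0 0 0 0; 0 0.02 0 0 0 0; 0 0.008 0 0 0 0; 0 0.005 0 0 0 0; 0 0.002 0 0 0 0; 0 0 0 0 0 0; 0 0 0 0 0 0")

```text
clock: 17.98
position: [448.2, 230.2, 38.0]
tcp_rot: [[0.996, 0.002, -0.091], [0.091, 0.001, 0.996], [0.002, -1.0, 0.001]]
wrist_force: [0.3, 0.7, 3.9]
width: 49.2
```

Contact felt (about 4 N), so it is seated. I release and rise.

Emit:
move_arm(steps="0 0 0 0 0 0; 0 0 0 0 0 0; 0 0 0 0 0 0; 0 0 0 0 0 0; 0 -0.02 0 0 0 0; 0 -0.04 0 0 0 0; 0 -0.05 0 0 0 0; 0 -0.045 0 0 0 0; 0 0 0 0 0 0", hand=75)

```text
clock: 19.1
position: [449.4, 230.8, 195.5]
tcp_rot: [[0.996, 0.005, -0.091], [0.091, 0.005, 0.996], [0.005, -1.0, 0.004]]
wrist_force: [-0.2, 0.3, -0.9]
width: 60.2
```

```bash
python3 plan.py 488.5,-41.5,140,10.4,6; python3 - <<'E'
from h import *
for c in('wrist','top'):
  v=vision.snapshot(c); k=7 if c=='wrist' else 3
  if c=='top': cv2.imwrite('pics/top1.png',v['img'][150:300,120:420,::-1].repeat(2,0).repeat(2,1))
  for n in('spare0','fruit0','lid','crate'):
   for o in spotter.regions_of(n,c):
    b=n in('spare0','fruit0')
    P=cloud(v,cv2.erode(o['mask'].astype(np.uint8),np.ones((k,k)))>0 if b else o['mask'])
    if n=='crate': P=P[abs(P[:,2]-80)<5]
    if n=='lid': P=P[abs(P[:,2]-14)<5]
    if len(P)>30 and o['p']>.3: print(c,n,round(o['p'],2),o['extent'],*(ball(P) if b else rect(P)))
E
```

```text
19.1 [449.4 230.8 195.5] jaw 5.22 tilt [ 0.0048  0.0047 -1.    ] F [-0.2  0.3 -0.9] w 60.2
0.0024 0.0092 -0.0458 0 -0.9 0; 0.0017 0.0092 -0.0458 0 -0.9 0; 0.0010 0.0092 -0.0458 0 -0.9 0; 0.0003 0.0092 -0.0458 0 -0.9 0; -0.0004 0.0092 -0.0458 0 -0.9 0; -0.0011 0.0092 -0.0458 0 -0.9 0; 
wrist spare0 0.97 [229.8, 96.8, 48.1, 51.2] [441.3 293.9  49.2] 0.46
wrist spare0 0.89 [231.1, 157.9, 44.3, 49.5] [447.2 230.1  49.1] 0.48
wrist fruit0 0.89 [303.8, 159.3, 45.6, 41.3] [526.9 237.4  49. ] 0.48
wrist fruit0 0.84 [480.8, 125.2, 29.9, 45.2] [738.1 288.3  26.5] 0.67
wrist fruit0 0.8 [377.2, 158.1, 48.0, 44.5] [606.7 244.8  48.9] 0.55
wrist fruit0 0.68 [379.3, 96.9, 60.8, 48.7] [600.8 308.6  48.9] 0.53
wrist fruit0 0.65 [306.2, 94.3, 51.1, 51.7] [521.1 301.3  49. ] 0.49
wrist fruit0 0.62 [348.0, 254.5, 32.6, 27.7] [601.2 114.3  26.4] 0.56
wrist fruit0 0.55 [421.4, 2.5, 57.4, 26.6] [626.6 430.9  26.7] 0.57
wrist lid 0.82 [194.8, 302.6, 124.5, 27.2] [472.4  10.4] [183.3  47.1] 10.13
wrist crate 0.65 [189.7, 70.8, 309.3, 155.8] [524.2 269.2] [281.4 150.9] 5.25
top spare0 0.59 [372.5, 211.4, 18.9, 15.3] [ 550.6 -309.7   34.8] 1.65
top spare0 0.48 [189.6, 238.9, 11.8, 17.6] [449.4 232.3  50.2] 1.63
top fruit0 0.76 [227.9, 187.9, 19.7, 16.6] [603.  115.4  26.8] 1.72
top fruit0 0.65 [184.1, 184.8, 17.5, 14.8] [608.4 245.6  49.1] 1.63
top fruit0 0.62 [160.7, 184.2, 18.5, 18.0] [602.5 309.2  49. ] 1.4
top fruit0 0.59 [181.8, 209.2, 19.5, 20.6] [528.5 238.4  49.3] 1.54
top fruit0 0.56 [120.7, 175.9, 15.8, 18.9] [628.2 431.7  26.6] 1.82
top fruit0 0.52 [170.5, 140.0, 18.1, 18.7] [739.4 288.5  26.1] 1.73
top lid 0.69 [257.9, 191.3, 61.0, 98.3] [488.5 -40.5] [280.7 150.2] 10.23
top crate 0.61 [150.6, 169.6, 62.2, 98.8] [526.  269.9] [280.3 150.9] 5.27
```

View pics/top1.png

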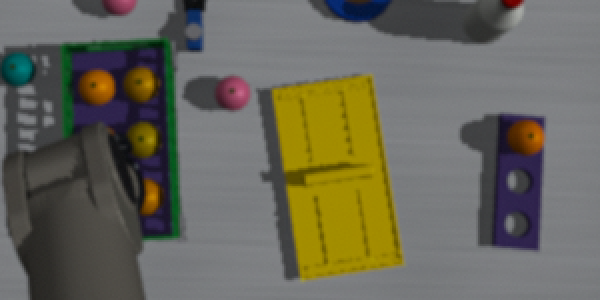

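All six cups now read as filled: the seats fit within 1 mm, and the strip keeps its far spare at (525,137) in the crop. The lid lies undisturbed, with its handle at (335,173) in the crop. Next I go over the lid handle.

Emit:
move_arm(steps="0.002 0.009 -0.046 0 -0.9 0; 0.002 0.009 -0.046 0 -0.9 0; 0 0.009 -0.046 0 -0.9 0; 0 0.009 -0.046 0 -0.9 0; -0.001 0.009 -0.046 0 -0.8 0; -0.001 0.009 -0.046 0 -0.6 0; 0 0 0 0 0 0; 0 0 0 0 0 0", hand=0)

```text
clock: 20.6
position: [485.2, -43.4, 138.2]
tcp_rot: [[0.984, -0.0, -0.177], [0.177, 0.0, 0.984], [-0.0, -1.0, 0.0]]
wrist_force: [0.7, 0.3, 0.1]
width: 85.5
```

```bash
python3 - <<'E'
from h import *
v=vision.snapshot('wrist'); cv2.imwrite('pics/w4.png',v['img'][:,:,::-1])
P=cloud(v); P=P[(abs(P[:,0]-488)<170)&(abs(P[:,1]+41)<100)]
H=P[abs(P[:,2]-48)<3]; L=P[abs(P[:,2]-14)<4]
print('plate',rect(L),len(L)); print('bar',rect(H),len(H),np.median(H[:,2]),np.median(L[:,2]))
E
python3 plan.py 486.7,-41.2,70,10.2,2 486.7,-41.2,24,10.2,3
```

```text
plate (array([486.1, -41.9]), array([281.7, 150.8]), 10.26) 34631
bar (array([486.2, -40.8]), array([98.9, 15.6]), -79.94) 1788 48.45870204893565 14.853980238482048
20.65 [485.3 -42.6 138.3] jaw 10.3 tilt [-2.e-04  5.e-04 -1.e+00] F [ 0.2  0.4 -0.4] w 85.6
0.0008 0.0342 0.0006 0 0.0 0; 0.0008 0.0342 0.0006 0 0.0 0; 
0.0000 0.0153 0.0000 0 -0.0 0; 0.0000 0.0153 0.0000 0 -0.0 0; 0.0000 0.0153 0.0000 0 -0.0 0;
```

View pics/w4.png

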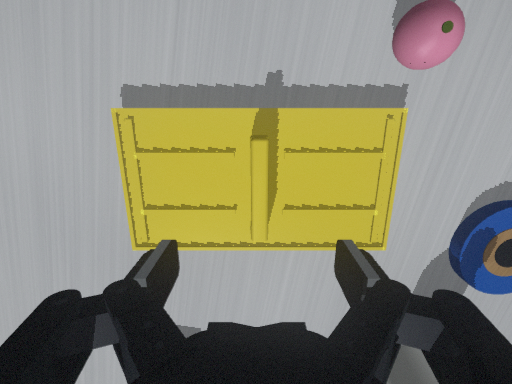

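The handle bar is at (260,188), square between the open jaws, with nothing else near them. I descend and grip it.

Emit:
move_arm(steps="0.0008 0.034 0.0008 0 0.1 0; 0 0.034 0 0 0 0; 0 0.02 0 0 0 0; 0 0.015 0 0 0 0; 0 0.01 0 0 0 0; 0 0 0 0 0 0; 0 0 0 0 0 0")

```text
clock: 21.52
position: [486.4, -42.8, 25.9]
tcp_rot: [[0.984, 0.001, -0.176], [0.176, 0.0, 0.984], [0.001, -1.0, -0.0]]
wrist_force: [-1.1, 0.3, 0.5]
width: 85.4
```

Emit:
move_arm(steps="0 0 0 0 0 0; 0 0 0 0 0 0; 0 0 0 0 0 0; 0 0 0 0 0 0; 0 0 0 0 0 0; 0 0 0 0 0 0; 0 0 0 0 0 0; 0 0 0 0 0 0; 0 0 0 0 0 0", hand=255)

```text
clock: 22.65
position: [485.6, -42.9, 25.6]
tcp_rot: [[0.984, -0.0, -0.176], [0.176, 0.0, 0.984], [-0.0, -1.0, 0.0]]
wrist_force: [-2.2, -0.5, 4.6]
width: 14.8
```

Emit:
move_arm(steps="0 -0.01 0 0 0 0; 0 -0.025 0 0 0 0; 0 -0.04 0 0 0 0; 0 -0.04 0 0 0 0; 0 -0.03 0 0 0 0; 0 0 0 0 0 0; 0 0 0 0 0 0")

```text
clock: 23.52
position: [485.1, -42.6, 169.7]
tcp_rot: [[0.984, -0.001, -0.176], [0.176, 0.0, 0.984], [-0.001, -1.0, 0.0]]
wrist_force: [-0.1, -0.2, -3.9]
width: 14.9
```

```bash
python3 plan.py 524.0,267.6,172,5.25,8; python3 - <<'E'
from h import *
v=vision.snapshot('wrist')
for o in spotter.regions_of('lid','wrist')[:1]:
    P=cloud(v,o['mask']); 
    p0=np.median(P[:,2]); L=P[abs(P[:,2]-p0)<6]
    c,_,_,_=np.linalg.lstsq(np.c_[L[:,:2]-L[:,:2].mean(0),np.ones(len(L))],L[:,2],rcond=None)
    print(o['p'],rect(L),'plane',c,sense()['position'])
E
```

```text
23.52 [485.1 -42.6 169.7] jaw 10.14 tilt [-1.3e-03  2.0e-04 -1.0e+00] F [-0.1 -0.2 -3.9] w 14.9
0.0116 -0.0003 0.0373 0 0.6 0; 0.0112 -0.0003 0.0374 0 0.6 0; 0.0108 -0.0003 0.0376 0 0.6 0; 0.0104 -0.0003 0.0377 0 0.6 0; 0.0100 -0.0003 0.0378 0 0.6 0; 0.0096 -0.0003 0.0379 0 0.6 0; 0.0092 -0.0003 0.0380 0 0.6 0; 0.0088 -0.0003 0.0381 0 0.6 0; 
0.48 (array([ 407.9, -311. ]), array([8.3, 2.6]), -64.15) plane [-2.69339577  0.23877431 11.71149024] [484.81666054 -42.78236001 169.25629783]
```

Emit:
move_arm(steps="0.012 0 0.037 0 0.6 0; 0.011 0 0.037 0 0.6 0; 0.011 0 0.038 0 0.6 0; 0.010 0 0.038 0 0.6 0; 0.010 0 0.038 0 0.6 0; 0.010 0 0.038 0 0.6 0; 0.009 0 0.038 0 0.6 0; 0.009 0 0.038 0 0.6 0; 0 0.02 0 0 0 0; 0 0.02 0 0 0 0; 0 0 0 0 0 0; 0 0 0 0 0 0")

```text
clock: 25.12
position: [525.2, 266.5, 130.4]
tcp_rot: [[0.996, -0.0, -0.091], [0.091, -0.0, 0.996], [-0.0, -1.0, -0.0]]
wrist_force: [-0.2, 0.1, -2.2]
width: 14.7
```

```bash
python3 plan.py 523.8,267.7,115,5.25,2; python3 - <<'E'
from h import *
v=vision.snapshot('wrist'); cv2.imwrite('pics/w5.png',v['img'][:,:,::-1])
hsv=cv2.cvtColor(v['img'],cv2.COLOR_RGB2HSV); y=(abs(hsv[:,:,0].astype(int)-27)<5)&(hsv[:,:,1]>150)
P=cloud(v,y); print(len(P),np.percentile(P[:,2],[5,50,95]))
p0=np.median(P[:,2]); L=P[abs(P[:,2]-p0)<6]
c=np.linalg.lstsq(np.c_[L[:,:2]-L[:,:2].mean(0),np.ones(len(L))],L[:,2],rcond=None)[0]
print('lid wrist',rect(L),c)
for cam in('top','scene'):
  t=vision.snapshot(cam)
  h=cv2.cvtColor(t['img'],cv2.COLOR_RGB2HSV); y=(abs(h[:,:,0].astype(int)-27)<6)&(h[:,:,1]>120)
  P=cloud(t,y); P=P[(abs(P[:,0]-524)<200)&(abs(P[:,1]-269)<130)]; p0=np.median(P[:,2]);L=P[abs(P[:,2]-p0)<8]; print(cam,p0,rect(L),len(L))
E
```

```text
25.12 [525.2 266.5 130.4] jaw 5.22 tilt [-1.e-04 -5.e-04 -1.e+00] F [-0.2  0.1 -2.2] w 14.7
-0.0007 0.0077 0.0007 0 -0.0 0; -0.0007 0.0077 0.0007 0 -0.0 0; 
84570 [118.36345468 119.59739701 151.65419712]
lid wrist (array([524.2, 267.7]), array([281.7, 150. ]), 5.33) [-2.21918951e-03  2.14063292e-04  1.19934423e+02]
top 120.23227945149554 (array([525.9, 269.3]), array([279.9, 151.3]), 5.36) 3282
scene 120.19466337666825 (array([525. , 266.5]), array([283.5, 152.4]), 5.51) 2839
```

View pics/w5.png

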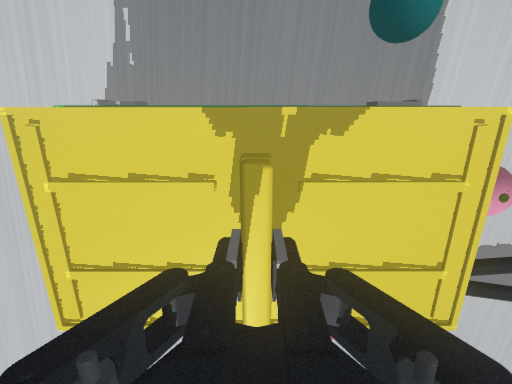

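The lid is gripped centrally at (257,240) and hangs level. It sits about 1 mm short of the crate's centre in y, so I correct that while lowering.

Emit:
move_arm(steps="0 0.006 0.0011 0 0 0; 0 0.006 0 0 0.1 0; 0 0.006 0 0 0 0; 0 0.005 0 0 0 0; 0 0.003 0 0 0 0; 0 0.003 0 0 0 0; 0 0 0 0 0 0; 0 0 0 0 0 0")

```text
clock: 26.28
position: [524.9, 268.8, 101.5]
tcp_rot: [[0.996, 0.0, -0.091], [0.091, 0.0, 0.996], [0.0, -1.0, 0.0]]
wrist_force: [0.3, 0.0, -3.3]
width: 14.6
```

Emit:
move_arm(steps="0 0.002 0 0 0 0; 0 0.002 0 0 0 0; 0 0.001 0 0 0 0; 0 0 0 0 0 0; 0 0 0 0 0 0")

```text
clock: 26.9
position: [524.9, 268.8, 96.4]
tcp_rot: [[0.996, 0.0, -0.091], [0.091, -0.0, 0.996], [0.0, -1.0, -0.0]]
wrist_force: [0.1, -0.5, -2.4]
width: 14.8
```

Emit:
move_arm(steps="0 0.001 0 0 0 0; 0 0 0 0 0 0; 0 0 0 0 0 0")

```text
clock: 27.28
position: [525.0, 268.9, 95.9]
tcp_rot: [[0.996, 0.0, -0.091], [0.091, 0.001, 0.996], [0.0, -1.0, 0.001]]
wrist_force: [-2.4, -1.8, 5.9]
width: 14.8
```

```bash
cat > chk.py <<'E'
from h import *
F=[]
for cam in('wrist','top','scene'):
  t=vision.snapshot(cam); F.append(sense()['wrist_force'])
  h=cv2.cvtColor(t['img'],cv2.COLOR_RGB2HSV); y=(abs(h[:,:,0].astype(int)-27)<6)&(h[:,:,1]>120)
  P=cloud(t,y); P=P[(abs(P[:,0]-524)<170)&(abs(P[:,1]-269)<110)]; p0=np.median(P[:,2]);L=P[abs(P[:,2]-p0)<6]
  c=np.linalg.lstsq(np.c_[L[:,:2]-L[:,:2].mean(0),np.ones(len(L))],L[:,2],rcond=None)[0]
  print(cam,round(p0,1),rect(L),np.round(c,4))
for i in range(3): vision.snapshot('wrist'); F.append(sense()['wrist_force'])
print(np.round(F,1).tolist()); s=sense(); print(s['clock'],s['position'],s['width'])
E
python3 chk.py
```

```text
wrist 85.2 (array([523.9, 270. ]), array([282.9, 150.1]), 5.31) [-1.5000e-03  1.1000e-03  8.5505e+01]
top 85.3 (array([525.1, 268.2]), array([280.7, 149.3]), 6.31) [-2.00000e-04 -2.10000e-03  8.51531e+01]
scene 85.1 (array([525.1, 268.8]), array([282.4, 152. ]), 5.38) [ 7.00000e-04 -2.70000e-03  8.50194e+01]
[[-2.3, -1.3, 5.0], [-1.8, -1.6, 5.6], [-1.5, 0.1, 5.3], [-2.6, -0.4, 5.8], [-2.3, -0.8, 5.6], [-2.9, -0.5, 6.2]]
27.575 [524.98537132 268.91467816  95.94277682] 14.546946460083147
```

Home and level: plate top reads 85.2 with a known bias of about 0.85 mm, and push is about 5.6 N plus the lid's weight. I add a touch more.

Emit:
move_arm(steps="0 0.0004 0 0 0 0; 0 0 0 0 0 0; 0 0 0 0 0 0; 0 0 0 0 0 0; 0 0 0 0 0 0; 0 0 0 0 0 0; 0 0 0 0 0 0; 0 0 0 0 0 0; 0 0 0 0 0 0; 0 0 0 0 0 0; 0 0 0 0 0 0; 0 0 0 0 0 0")

```text
clock: 29.08
position: [525.0, 268.9, 95.9]
tcp_rot: [[0.996, 0.0, -0.091], [0.091, 0.001, 0.996], [0.0, -1.0, 0.001]]
wrist_force: [-3.5, -1.7, 9.3]
width: 15.0
```

```bash
python3 chk.py
```

```text
wrist 85.2 (array([523.9, 270.1]), array([282.2, 149.9]), 5.28) [-1.50000e-03  1.00000e-03  8.55043e+01]
top 85.3 (array([525.4, 269.6]), array([279.9, 148.4]), 5.59) [-0.00000e+00 -6.00000e-04  8.51637e+01]
scene 85.2 (array([524.1, 268.9]), array([284.1, 152.8]), 5.27) [ 9.00000e-04 -1.80000e-03  8.49972e+01]
[[-4.5, -2.0, 8.9], [-3.9, -2.4, 9.5], [-4.2, -1.2, 10.4], [-4.2, -0.4, 9.3], [-4.4, -1.2, 9.0], [-3.1, -1.9, 9.4]]
29.375 [524.99852331 268.87283855  95.92317525] 14.565213848931025
```

```bash
python3 -c "
from plant import workorder,sense
print(workorder.hand_in()); s=sense(); print(s['clock'],s['wrist_force'],s['position'])"
```

```text
the job is handed in; nothing more can be done
None
the job is handed in; nothing more can be done
```

I put two spares from the strip into the crate's empty cups and left the third in the strip. I set the yellow lid on the crate and handed the job in at about 29 s, still gripping the lid and pressing it down. No verdict was reported.

**Fruit:** After placing, the wrist camera put all six mandarins within about 1 mm of their seats. The top view showed the third spare still in its well. I checked this before the lid went on and could not check again once it covered the crate.

**Lid position:** The three cameras agreed it was home: within about 1.5 mm of the mouth's centre, about 0.3° of square at most and level. The plate-top height read 85.2 mm against a true 84 mm, which fits the 0.85 mm high reading the wrist camera gave when the lid was on the bench.

**Push:** Downward push was steady at 9–10 N. With the estimated lid weight of about 2.7 N, that puts roughly 12 N on the crate.

**Side force and noise:** A side force of about 4 N remained and I left it. One top-camera reading of the lid's angle, partly hidden by the arm, was 1° off the others and came back into line on the repeat.

**Bystanders:** I kept the arm away from the pliers, strap roll and bottle and saw no sign they were touched, but did not measure them again at the end.

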